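# Sort the mixed mouldings and the blow gun into their bins at the packing bench

### The arm

A 7-joint arm with a two-finger parallel gripper is mounted at the origin on the work surface. World frame = base frame: x ahead of the robot, y to its left, z up, the work surface at z = 0. Lengths are in m, angles in rad, forces in N, time in s.
With the tool pointing down it reaches from about 0.4 to 0.875 m from the base axis. Payload 19.3 kg.
Tool frame: the origin (TCP) lies at the very end of the fingers, on their centre line; the grasp point (between the pads) lies 19 mm behind it; z points along the fingers, y is the line along which they close (so a half turn about z gives the same grasp; the last joint's range is limited). The gripper opens to 85 mm and grips with 20 to 120 N. Pads are 22 mm wide; open, the fingers measure 114 mm over their backs; the gripper's body (76 mm by 85 mm) begins 54 mm behind the grasp point. The pads swing forward as they close: fully open they stand 13 mm farther back than shut.
Start: joints at [1.073, 0.521, -0.036, 1.599, 0.021, 1.021, -0.113], TCP at [0.259, -0.569, 0.231] pointing down, gripper open.
Joint ranges: [-2.91, 2.91], [-0.3, 2.13], [-1.5, 1.42], [0.17, 2.43], [-1.26, 4.41], [0.16, 1.93], [-2.52, 2.52]. Speed limits (rad/s): [1.89, 1.89, 2.39, 2.39, 3.01, 3.01, 3.01].

### API

Orientations are given as a unit quaternion [x, y, z, w].
In Python, from workcell import manip gives the robot as it stands.
- The arm moves only by the tool apply_moves, never from a script. Its argument "motion" is a list that holds one entry, the list of rows, each a list of 5 numbers: the shift along the tool's x, y, z normalised to -1 to 1, where 1 is 0.25 m, then the turn about the tool's z normalised to -1 to 1, where 1 is 0.15 rad, then the closure, from -1 (fully open) to 1 (shut). A call has 1 to 8 rows; each row shifts and turns the commanded pose from where the row before left it, along the tool's axes as they then stand; what a row does not reach is not made up. A row lasts 1/8 s, in which the tool goes at most 62.5 mm and 10.7 degrees, less where a joint would pass 70% of its speed; a pose out of reach is approached as far as the arm can. A call with a number of a shift or a turn outside -1 to 1 is refused whole. A call with a gripper value outside its range is refused whole. The fingers move at their own pace and stop on an object; the grip force is fixed at half the most. Time passes only in rows, so rows that do not move let the fingers close. It gives the time, the measured TCP pose, the force, the opening and the grip force at its end, in the units of the state.
- manip.get_state(): the state, without advancing time (a new reading comes with each control period).
- manip.snapshot(name): name is "scene" or "side" or "wrist"; returns a dict with "frame" (384x512x3 uint8, blue, green, red), "camera_matrix" (3x3 intrinsics, pixels), "rvec" (rotation vector, rad) and "tvec" (3), from world to camera coordinates, as OpenCV has them; the wrist camera has in their place "mount" (4x4, takes a point from camera to tool coordinates, whose origin is the TCP and whose axes are the flange's). Camera axes: x right, y down, z forward; pixel columns grow to the right and rows downward; lengths in m; the calibration is good to about 2 mm. A picture is of the moment at which its call begins: read the wrist's pose just before it. There is no depth.
- manip.sign_off(): hands the job in; it is judged then, once.
The state is a dict: "clock": time; "joint_pos": joint angles; "joint_vel": joint speeds; "joint_efforts": joint torques, N m; "ee_pos": TCP position; "ee_rot": TCP orientation; "force": force on the tool from outside, world axes, zero at the start; "moment": the same for the moment, N m; "grip_width": finger opening in m; "gripper_force": force on a finger pad.
Only numpy, scipy, OpenCV 4.12 (cv2) and the standard library are available. Lean on these libraries where they do the work, as an engineer would, in place of code of your own. Each camera call takes 0.05 s, during which the arm holds its last target. There are 200 camera calls.

### The job

Clear the packing bench: lay the two loose black housings (not those packed on cardboard) in the yellow bin and the two blue covers in the green bin, one to a compartment, and put the silver blow gun in the red bin. Everything must end flat on its bin's floor, the same way up as it lies now; set things down rather than dropping them. Leave the bottle, jar, tape roll, scissors and screwdriver standing or lying where they are.

Things in the scene. Friction and masses are not known exactly. Their poses are not given: they have to be found in the camera images.
- housing_1: Black moulded plastic housing, an open-topped shell 120 mm (its x) by 40 mm (y) by 26 mm high, 4 mm walls, about 80 g, lying open side up. Origin: centre of its underside; z up. 
- housing_2: Black moulded plastic housing, an open-topped shell 120 mm (its x) by 40 mm (y) by 26 mm high, 4 mm walls, about 80 g, lying open side up. Origin: centre of its underside; z up. At the start cover_2 lies across its top.
- cover_1: Blue moulded cover, a solid rounded bar 120 mm (its x) by 36 mm (y) by 24 mm high with a silver strip and a white dot on its upper face, about 70 g. Origin: centre of its underside; z up. Lies on the bench.
- cover_2: Blue moulded cover, a solid rounded bar 120 mm (its x) by 36 mm (y) by 24 mm high with a silver strip and a white dot on its upper face, about 70 g. Origin: centre of its underside; z up. At the start it lies crosswise on the rim of housing_2, its underside 26 mm above the bench.
- blow_gun: Silver air blow gun lying on its side, L-shaped, 124 (x) x 95 (y) x 24 mm high, 170 g. Origin: centre of that rectangle, on the underside; z up. Barrel 24 mm wide along x at y = +35 mm, x = -62 to +14 mm, then a 10 mm thick nozzle to x = +62 mm. Handle 24 mm wide, x = -62 to -38 mm, from the barrel to y = -40 mm, then a brass fitting to y = -48 mm.
- gun_grip (a point): Place to grip the blow gun across its barrel (fingers closing along the gun's y), in front of the handle, 12 mm above the gun's underside. Axes as the blow gun's.
- housing_bin: Yellow bin for housings. Walls 36 mm high and 5 mm thick, floor 5 mm thick, 210 mm (its x) by 170 mm (its y) outside. Fixed to the bench. Origin: centre of its underside. A full-height 5 mm wall at x = 0 along y splits it into two compartments, 97 mm (x) by 160 mm (y) inside, centred at x = -51 and +51 mm.
- cover_bin: Green bin for covers. Walls 36 mm high and 5 mm thick, floor 5 mm thick, 210 mm (its x) by 170 mm (its y) outside. Fixed to the bench. Origin: centre of its underside. A full-height 5 mm wall at x = 0 along y splits it into two compartments, 97 mm (x) by 160 mm (y) inside, centred at x = -51 and +51 mm.
- tool_bin: Red bin for the blow gun. Walls 36 mm high and 5 mm thick, floor 5 mm thick, 210 mm (its x) by 170 mm (its y) outside. Fixed to the bench. Origin: centre of its underside. No dividing wall: one space 200 mm by 160 mm inside.
- cleaner_bottle: Bystander: upright white bottle with a blue cap, 40 mm diameter, 115 mm high. Origin: centre of its underside.
- grease_jar: Bystander: upright amber jar with a black lid, 44 mm diameter, 85 mm high. Origin: centre of its underside.
- tape_roll: Bystander: roll of tan tape lying flat, 84 mm outer diameter, 40 mm high. Origin: centre of its underside.
- scissors: Bystander: blue-handled scissors lying flat, 155 mm long, 100 mm wide at the handles, 10 mm high. Origin: on the underside, at the pivot.
- screwdriver: Bystander: screwdriver lying flat, 190 mm long, less than 40 mm high. Origin: on its underside, near its middle.

How it is judged:
At the end, for the whole second after the job is handed in: Both housings lie in the yellow bin and both covers in the green bin, one in each compartment, and the blow gun lies in the red bin; each is flat on the bin's floor (underside no more than 9 mm above the floor, tilted less than 0.2 rad, upper side up) and at rest (below 0.03 m/s) (x of housing_1 in the frame of housing_bin between -0.1 and 0.1 m and y of housing_1 in the frame of housing_bin between -0.08 and 0.08 m and z of each of housing_1, housing_2 in the frame of housing_bin below 0.014 m and angle between each of housing_1, housing_2, cover_1, cover_2, blow_gun's own z axis and vertical below 0.2 rad and linear speed of each of housing_1, housing_2, cover_1, cover_2, blow_gun below 0.03 m/s and x of housing_2 in the frame of housing_bin between -0.1 and 0.1 m and y of housing_2 in the frame of housing_bin between -0.08 and 0.08 m and x of cover_1 in the frame of cover_bin between -0.1 and 0.1 m and y of cover_1 in the frame of cover_bin between -0.08 and 0.08 m and z of each of cover_1, cover_2 in the frame of cover_bin below 0.014 m and x of cover_2 in the frame of cover_bin between -0.1 and 0.1 m and y of cover_2 in the frame of cover_bin between -0.08 and 0.08 m and x of blow_gun in the frame of tool_bin between -0.1 and 0.1 m and y of blow_gun in the frame of tool_bin between -0.08 and 0.08 m and z of blow_gun in the frame of tool_bin below 0.014 m and ((x of housing_1 in the frame of housing_bin below 0 m and x of housing_2 in the frame of housing_bin above 0 m) or (x of housing_2 in the frame of housing_bin below 0 m and x of housing_1 in the frame of housing_bin above 0 m)) and ((x of cover_1 in the frame of cover_bin below 0 m and x of cover_2 in the frame of cover_bin above 0 m) or (x of cover_2 in the frame of cover_bin below 0 m and x of cover_1 in the frame of cover_bin above 0 m))); the robot touches nothing.
It fails at once if the bottle or the jar is shifted by more than 30 mm or knocked over (distance of any of cleaner_bottle, grease_jar from where it was at the start of the episode above 0.03 m or angle between any of cleaner_bottle, grease_jar's own z axis and vertical above 0.5 rad).
It fails at once if the tape roll, scissors or screwdriver is shifted by more than 30 mm (distance of any of tape_roll, scissors, screwdriver from where it was at the start of the episode above 0.03 m).
It fails at once if a housing, a cover or the blow gun is dropped into its bin (faster than 0.65 m/s within 20 mm of the bin's floor) ((x of housing_1 in the frame of housing_bin between -0.105 and 0.105 m and y of housing_1 in the frame of housing_bin between -0.085 and 0.085 m and z of housing_1 in the frame of housing_bin below 0.025 m and linear speed of housing_1 above 0.65 m/s) or (x of housing_2 in the frame of housing_bin between -0.105 and 0.105 m and y of housing_2 in the frame of housing_bin between -0.085 and 0.085 m and z of housing_2 in the frame of housing_bin below 0.025 m and linear speed of housing_2 above 0.65 m/s) or (x of cover_1 in the frame of cover_bin between -0.105 and 0.105 m and y of cover_1 in the frame of cover_bin between -0.085 and 0.085 m and z of cover_1 in the frame of cover_bin below 0.025 m and linear speed of cover_1 above 0.65 m/s) or (x of cover_2 in the frame of cover_bin between -0.105 and 0.105 m and y of cover_2 in the frame of cover_bin between -0.085 and 0.085 m and z of cover_2 in the frame of cover_bin below 0.025 m and linear speed of cover_2 above 0.65 m/s) or (x of blow_gun in the frame of tool_bin between -0.105 and 0.105 m and y of blow_gun in the frame of tool_bin between -0.085 and 0.085 m and z of blow_gun in the frame of tool_bin below 0.025 m and linear speed of blow_gun above 0.65 m/s)).
It also fails if it takes over 72 s, if anything falls off the work surface, if the arm or the gripper's body presses on something with over 40 N, if the wrist force passes 120 N, or if a joint passes its speed limit or range.

## Working session

There is one attempt and no reset: what is moved stays moved. The work goes in short steps, Python scripts to look and compute and a tool call to move; the robot and the scene stay as the last step left them, time stands still between calls to the robot, and variables do not carry over. Pictures are saved under pics/ and viewed, at most 10 in all, crops included, and the job is handed in when it is done.

Besides the shell and the picture viewer there is one more tool, called by a JSON object that holds its "fn" and its "kwargs", one argument or row to a line. apply_moves: Moves the arm, as the interface text tells. Its arguments: {"type":"object","properties":{"motion":{"type":"array","items":{"type":"array","items":{"type":"array","items":{"type":"number"}}}}},"required":["motion"]}

```bash
mkdir -p pics; python3 - <<'E'
from workcell import manip
import cv2,numpy as np
for n in("scene","side"):
    s=manip.snapshot(n); cv2.imwrite(f"pics/{n}0.png",s["frame"])
    np.savez(f"{n}.npz",K=s["camera_matrix"],r=s["rvec"],t=s["tvec"])
    R=cv2.Rodrigues(np.array(s["rvec"],float))[0];print(n,(-R.T@np.array(s["tvec"]).ravel()).round(3),R.round(2).tolist())
st=manip.get_state();print(st)
E
```

```text
scene [ 1.011 -0.441  0.665] [[0.68, 0.74, 0.02], [0.52, -0.46, -0.72], [-0.52, 0.5, -0.7]]
side [0.475 0.824 0.663] [[-1.0, -0.1, -0.01], [-0.05, 0.58, -0.81], [0.09, -0.81, -0.58]]
{'clock': 0.1, 'joint_pos': array([ 1.07275813,  0.52193196, -0.03631332,  1.59989508,  0.02121313,
        1.02111359, -0.11279892]), 'joint_vel': array([ 0.00052324, -0.00102179,  0.00066338, -0.00257369,  0.00078259,
       -0.00039348, -0.00074072]), 'joint_efforts': array([ 7.01008074e-03, -9.28491640e+01,  1.98563799e+00, -3.70532441e+01,
        1.83056539e-02,  5.39737419e-03, -1.79324270e-04]), 'ee_pos': array([ 0.25916145, -0.56843295,  0.23081747]), 'ee_rot': array([ 9.77208047e-01,  2.12283306e-01, -1.43047487e-04, -4.59609722e-04]), 'force': array([-0.19929436, -0.2548423 , -0.10486447]), 'moment': array([0.02502371, 0.01445972, 0.06246499]), 'gripper_force': 0.0, 'grip_width': 0.08515870330744452}
```

View pics/scene0.png

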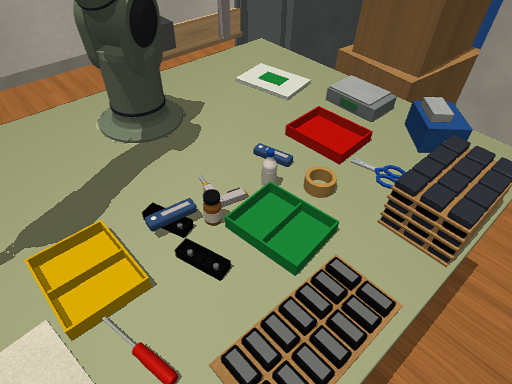

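View pics/side0.png

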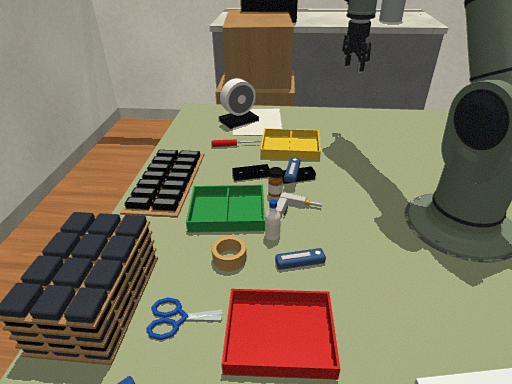

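The scene view shows the yellow bin at (90,275), green at (283,225) and red at (328,133). Loose housing_1 is at (203,258), cover_2 on housing_2 at (170,214), and cover_1 at (273,154). The gun is at (228,196), behind the jar at (212,207), with the bottle at (269,172). The side view agrees: the gun is at (298,202) and cover_1 at (300,260).

```bash
cat > h.py <<'E'
import numpy as np,cv2
from scipy.spatial.transform import Rotation as Ro
def cam(n):
    d=np.load(n+".npz");return d["K"],cv2.Rodrigues(d["r"].astype(float))[0],d["t"].ravel()
def ray(c,uv,z):
    """pixels -> world points on plane z"""
    K,R,t=c; uv=np.atleast_2d(np.array(uv,float))
    d=(R.T@np.linalg.inv(K)@np.c_[uv,np.ones(len(uv))].T).T; o=-R.T@t
    return o[:2]+d[:,:2]*((z-o[2])/d[:,2])[:,None]
def mask(im,lo,hi):
    m=cv2.inRange(cv2.cvtColor(im,cv2.COLOR_BGR2HSV),lo,hi)
    return cv2.morphologyEx(m,cv2.MORPH_OPEN,np.ones((3,3)))
def blobs(m,amin=60):
    cs=cv2.findContours(m,cv2.RETR_EXTERNAL,cv2.CHAIN_APPROX_NONE)[0]
    return sorted([c[:,0] for c in cs if cv2.contourArea(c)>amin],key=lambda c:-cv2.contourArea(c.reshape(-1,1,2)))
def rect(P):
    """world points -> centre, (long, short), yaw of long side deg"""
    (c,(w,h),a)=cv2.minAreaRect((np.array(P)*1000).astype(np.float32))
    if w<h: w,h,a=h,w,a+90
    return np.round(c,1),np.round((w,h),1),round((a+90)%180-90,1)
def wristcam(manip):
    s=manip.get_state(); w=manip.snapshot("wrist"); M=np.array(w["mount"])
    T=np.eye(4);T[:3,:3]=Ro.from_quat(s["ee_rot"]).as_matrix();T[:3,3]=s["ee_pos"]
    C=np.linalg.inv(T@M); return w["frame"],(np.array(w["camera_matrix"]),C[:3,:3],C[:3,3])
E
python3 - <<'E'
from h import *
from workcell import manip
HS={"yellow":((20,120,80),(32,255,255)),"green":((55,120,40),(80,255,255)),"red":((0,180,60),(5,255,255)),"blue":((100,100,50),(125,255,255))}
for n in("scene","side"):
    im=cv2.imread(f"pics/{n}0.png");c=cam(n)
    for k,(lo,hi) in HS.items():
        for b in blobs(mask(im,lo,hi))[:5]:
            z=.036 if k!="blue" else .024
            print(n,k,b.mean(0).round(),*rect(ray(c,b,z)))
p={"h1":((203,258),.026),"gun":((230,197),.024),"c2":((171,213),.05),"jarTop":((211,193),.085),"botTop":((269,160),.115),"tape":((320,176),.04)}
for k,(q,z) in p.items(): print(k,ray(cam("scene"),q,z).round(3))
p={"c2":((292,169),.05),"gun":((290,203),.024),"jarTop":((276,172),.085),"botTop":((272,203),.115),"h1":((252,171),.026)}
for k,(q,z) in p.items(): print(k,ray(cam("side"),q,z).round(3))
f,c=wristcam(manip);print(c[0],(c[1]),c[1].T@-c[2]); w=manip.snapshot("wrist");print(np.round(w["mount"],3))
E
```

```text
scene yellow [ 86. 278.] [ 486.4 -398.2] [234.7 170.9] 0.1
scene green [282. 226.] [654.1  -7.7] [219.8 190.1] 6.5
scene green [273.  78.] [129.2 491.2] [96.2 66.9] 12.0
scene green [348. 103.] [428.5 553.6] [76.9 37.9] -1.8
scene red [328. 133.] [490.6 366.6] [228.6 209.2] 3.0
scene red [154. 364.] [ 732.6 -394.3] [97.8 24.3] 10.8
scene blue [437. 125.] [690.2 685.4] [302.7 209.3] -44.7
scene blue [170. 215.] [ 452.7 -177.2] [123.3  49.8] 82.1
scene blue [487.  23.] [ 375.9 1850.9] [877.1  55.3] -75.2
scene blue [273. 155.] [449.2 170.7] [121.9  50.6] 15.4
scene blue [388. 175.] [715.7 345.4] [99.8 68.3] -86.0
side yellow [292. 144.] [ 475.6 -364.5] [232.1 210.6] 89.9
side green [227. 209.] [644.6  24.7] [207.9 207.7] -83.3
side red [281. 331.] [477.8 398. ] [208.5 187.3] 3.0
side red [223. 142.] [ 716.8 -347.6] [78.  38.4] 4.4
side blue [167. 318.] [706.1 384.8] [97.5 74.8] -82.5
side blue [300. 260.] [437.6 196.2] [117.6  46.6] 14.5
side blue [292. 172.] [ 466.3 -199.3] [135.7  38.7] 82.9
h1 [[ 0.609 -0.199]]
gun [[ 0.503 -0.035]]
c2 [[ 0.474 -0.187]]
jarTop [[ 0.512 -0.098]]
botTop [[0.539 0.061]]
tape [[0.612 0.184]]
c2 [[ 0.466 -0.163]]
gun [[ 0.468 -0.021]]
jarTop [[ 0.513 -0.087]]
botTop [[0.513 0.103]]
h1 [[ 0.594 -0.179]]
[[334.37820989   0.         253.5210175 ]
 [  0.         334.37820989 190.88329869]
 [  0.           0.           1.        ]] [[ 4.15149906e-01 -9.09753018e-01  4.47646223e-05]
 [-8.76583585e-01 -4.00000448e-01  2.67583369e-01]
 [-2.43416872e-01 -1.11126450e-01 -9.63534711e-01]] [ 0.32146342 -0.53917362  0.3723439 ]
[[ 0.    -0.964 -0.268  0.069]
 [ 1.     0.     0.001 -0.001]
 [-0.001 -0.268  0.964 -0.142]
 [ 0.     0.     0.     1.   ]]
```

{"fn": "apply_moves", "kwargs": {
  "motion": [
    [[0.17,-0.125,-0.085,0,-1],[0.17,-0.125,-0.085,0,-1],[0.17,-0.125,-0.085,0,-1],[0.17,-0.125,-0.085,0,-1],[0.17,-0.125,-0.085,0,-1],[0.17,-0.125,-0.085,0,-1],[0.17,-0.125,-0.085,0,-1],[0.17,-0.125,-0.085,0,-1]]
  ]
}}

```text
clock: 1.2
ee_pos: [0.4654, -0.1985, 0.4021]
ee_rot: [0.977, 0.212, 0.0, 0.0]
force: [0.7, -1.1, 0.4]
grip_width: 0.0855
gripper_force: 0.0
```

{"fn": "apply_moves", "kwargs": {
  "motion": [
    [[0,-0.15,0,0,-1],[0,0,0,0,-1],[0,0,0,0,-1]]
  ]
}}

```text
clock: 1.58
ee_pos: [0.4493, -0.1666, 0.4013]
ee_rot: [0.977, 0.212, -0.0, 0.0]
force: [0.3, 0.1, 0.0]
grip_width: 0.0855
gripper_force: 0.0
```

```bash
python3 - <<'E'
from h import *
from workcell import manip
f,c=wristcam(manip);cv2.imwrite("pics/w1.png",f);np.savez("w1.npz",K=c[0],r=cv2.Rodrigues(c[1])[0],t=c[2])
s=manip.get_state();print(s["clock"],s["ee_pos"],s["ee_rot"],s["joint_pos"])
E
```

```text
1.625 [ 0.44934434 -0.16682315  0.4011914 ] [ 9.77327884e-01  2.11731426e-01 -9.38290888e-05  4.66512901e-05] [ 0.44636304  0.14444318 -0.24611101  1.70555541  0.03660959  1.29619792
 -0.95132554]
```

View pics/w1.png

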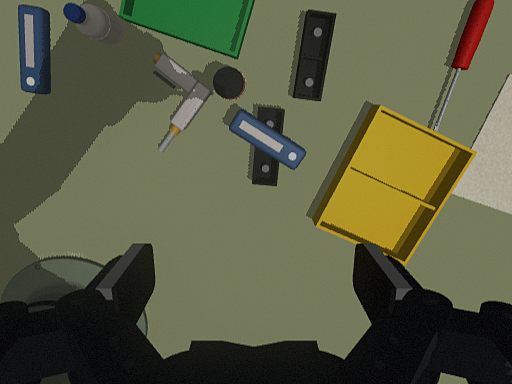

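The wrist view shows everything: cover_1 at (35,50), bottle cap at (75,13), and cover_2 at (267,139) across housing_2, whose ends are at (268,118) and (264,175). Housing_1 is at (315,55) and the jar lid at (229,82). The gun's corner is about (205,92), its handle end (158,58) and its nozzle tip (162,150). The yellow bin is at (395,185).

```bash
python3 - <<'E'
from h import *
im=cv2.imread("pics/w1.png");c=cam("w1")
for b in blobs(mask(im,(100,90,40),(125,255,255))):
    for z in (.024,.05): print("blue",b.mean(0).round(),z,*rect(ray(c,b,z)))
for b in blobs(mask(im,(20,120,60),(32,255,255)),2000): 
    print("yellow",*rect(ray(c,b,.036))); 
g=cv2.cvtColor(im,cv2.COLOR_BGR2GRAY)
dark=cv2.inRange(g,0,48); dark[230:]=0
dark=cv2.morphologyEx(dark,cv2.MORPH_CLOSE,np.ones((5,5)))
for b in blobs(dark,150): print("dark",b.min(0),b.max(0),b.mean(0).round(),*rect(ray(c,b,.026)))
for k,(q,z) in {"dot2":((292,156),.05),"dot1":((30,82),.024),"jar":((229,82),.085),"cap":((75,13),.115),"corner":((205,92),.024),"handEnd":((157,58),.012),"nozTip":((161,151),.012)}.items(): print(k,ray(c,q,z).round(3))
crop=cv2.resize(im[30:220,135:345],None,fx=3.8,fy=3.8/1.25*1.0,interpolation=cv2.INTER_CUBIC) if 0 else cv2.resize(im[30:200,135:345],None,fx=3.5,fy=3.5,interpolation=cv2.INTER_CUBIC)
cv2.imwrite("pics/w1c.png",np.clip(crop.astype(float)*1.6,0,255).astype(np.uint8))
E
```

```text
blue [33. 48.] 0.024 [440.6 177. ] [116.7  42.6] 16.2
blue [33. 48.] 0.05 [444.1 161.2] [110.8  40.4] 16.2
blue [267. 139.] 0.024 [ 464.4 -183.3] [123.3  37.1] 82.7
blue [267. 139.] 0.05 [ 466.8 -181. ] [117.1  35.3] 82.7
blue [74. 13.] 0.024 [511.9 138.4] [30.7 22. ] 88.9
blue [74. 13.] 0.05 [511.9 124.6] [29.2 20.9] 88.9
yellow [ 476.1 -390.2] [210.6 181.6] 0.2
dark [293  10] [335 100] [314.  55.] [ 600.  -192.3] [119.1  42.7] 17.0
dark [252 146] [285 185] [266. 168.] [ 427.5 -202.3] [59.6 50.3] 18.8
dark [213  66] [243  98] [228.  82.] [516.5 -94.3] [44.6 43.7] 76.4
dark [26  8] [50 93] [44. 55.] [441.6 161.7] [118.   33.6] 5.5
dark [451   0] [486  73] [467.  37.] [ 713.9 -379.6] [98.2 25.3] 17.7
dark [229 107] [305 155] [267. 124.] [ 487.8 -180.7] [124.5  53.9] -84.8
dark [63  4] [85 23] [74. 13.] [511.9 137.6] [31.1 21.9] 88.5
dark [119   0] [254  58] [193.  32.] [580.9  -2.7] [174.2  80.4] -83.2
dot2 [[ 0.46  -0.224]]
dot1 [[0.396 0.172]]
jar [[ 0.517 -0.1  ]]
cap [[0.512 0.089]]
corner [[ 0.49  -0.069]]
handEnd [[0.505 0.016]]
nozTip [[ 0.377 -0.037]]
```

View pics/w1c.png

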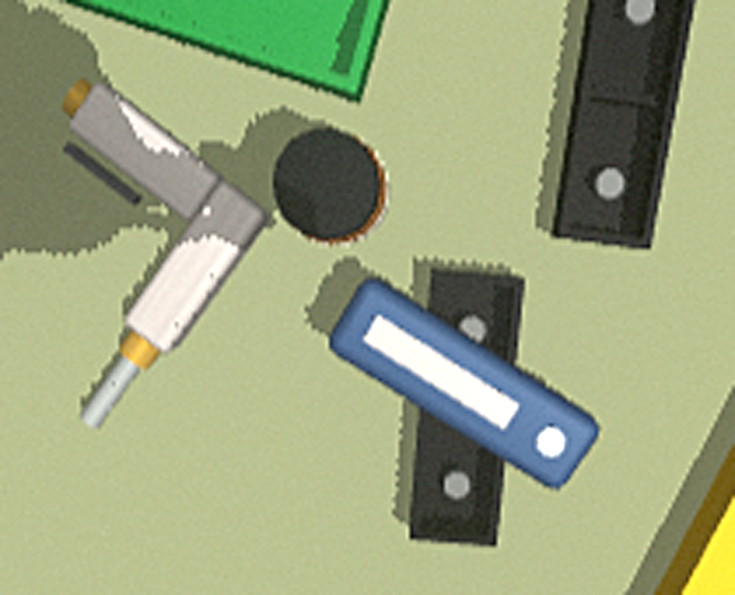

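The crop shows the gun's outer back corner at (267,215), its handle end at (95,85) and its barrel front outer corner at (172,348). Cover_2 crosses housing_2 with its dot end at lower right. Next I'll square the tool up and look over the green and red bins.

{"fn": "apply_moves", "kwargs": {
  "motion": [
    [[0,0,0,-0.953,-1],[0,0,0,-0.953,-1],[0,0,0,-0.953,-1],[0,0,0,-0.953,-1],[0,0,0,-0.953,-1],[0,0,0,-0.953,-1],[0,0,0,-0.953,-1],[0,0,0,-0.953,-1]]
  ]
}}

```text
clock: 2.62
ee_pos: [0.4494, -0.167, 0.401]
ee_rot: [0.706, 0.708, -0.0, -0.0]
force: [-0.0, -0.2, 0.6]
grip_width: 0.0851
gripper_force: 0.0
```

{"fn": "apply_moves", "kwargs": {
  "motion": [
    [[0.2,0.05,0,0,-1],[0.2,0.05,0,0,-1],[0.2,0.05,0,0,-1],[0.2,0.05,0,0,-1],[0.2,0.05,0,0,-1],[0.2,0.05,0,0,-1],[0,0,0,0,-1],[0,0,0,0,-1]]
  ]
}}

```text
clock: 3.62
ee_pos: [0.5246, 0.133, 0.4008]
ee_rot: [0.707, 0.707, -0.0, -0.0]
force: [0.0, -0.2, -0.1]
grip_width: 0.0856
gripper_force: 0.0
```

```bash
python3 - <<'E'
from h import *
from workcell import manip
f,c=wristcam(manip);cv2.imwrite("pics/w2.png",f);np.savez("w2.npz",K=c[0],r=cv2.Rodrigues(c[1])[0],t=c[2])
s=manip.get_state();R=Ro.from_quat(s["ee_rot"]).as_matrix();print(s["clock"],s["ee_pos"],np.degrees(np.arctan2(R[1,0],R[0,0])),s["joint_pos"])
for k,lo,hi in(("green",(55,100,40),(80,255,255)),("red",(0,150,50),(6,255,255)),("blue",(100,90,40),(125,255,255))):
    for b in blobs(mask(f,lo,hi),150)[:4]:
        h=cv2.convexHull(b.reshape(-1,1,2)); q=cv2.approxPolyDP(h,6,True)[:,0]
        print(k,b.min(0),b.max(0),*rect(ray(c,b,.036 if k!="blue" else .024)),"corners",ray(c,q,.036).round(3).tolist() if k!="blue" else "")
c1=cam("w1");im=cv2.imread("pics/w1.png");b=blobs(mask(im,(20,120,60),(32,255,255)),2000)[0];q=cv2.approxPolyDP(cv2.convexHull(b.reshape(-1,1,2)),5,True)[:,0];print("yellow",q.tolist(),ray(c1,q,.036).round(3).tolist())
px=lambda u,v:(135+(u+.5)/3.5-.5,30+(v+.5)/3.5-.5)
B,H,F=ray(c1,[px(267,215),px(95,85),px(172,348)],.024)
a=np.arctan2(*(F-B)[::-1]);a2=np.arctan2(*(B-H)[::-1])-np.pi/2
print("gun lens",np.linalg.norm(F-B),np.linalg.norm(B-H),np.degrees([a,a2]),B)
A=np.angle(np.exp(1j*a)+np.exp(1j*a2));Rg=np.array([[np.cos(A),-np.sin(A)],[np.sin(A),np.cos(A)]])
o=np.mean([B-Rg@[-.062,.047],H-Rg@[-.062,-.04],F-Rg@[.014,.047]],0)
J=ray(c1,(229,82),.085)[0];print("gun",o,np.degrees(A),"grip",o+Rg@[-.01,.035],"jar in gun",Rg.T@(J-o))
E
```

```text
3.675 [0.52452339 0.13262602 0.40099024] 89.92454437185522 [ 0.07035776  0.28795245 -0.5580288   1.55191216  0.15500863  1.34680499
 -0.5050742 ]
green [259 162] [394 276] [647.1   9.1] [209.2 176.9] 6.7 corners [[0.742, 0.1], [0.759, -0.054], [0.553, -0.087], [0.534, 0.085]]
red [145   0] [299  29] [482.8 311.4] [209.9  36. ] -0.0 corners [[0.588, 0.31], [0.39, 0.293], [0.378, 0.329], [0.586, 0.329]]
blue [158  89] [236 130] [440.  184.5] [117.2  33.4] 16.1 corners 
blue [209 296] [232 341] [ 465.3 -182.7] [94.3 36.5] 82.4 corners 
blue [372   0] [410  11] [716.3 325.5] [52.9 13.8] -0.0 corners 
blue [237 173] [250 188] [509.3  74.5] [24.7 20.8] 89.8 corners 
yellow [[372, 105], [475, 151], [406, 264], [317, 227], [312, 219]] [[0.575, -0.3], [0.581, -0.477], [0.374, -0.481], [0.371, -0.315], [0.38, -0.301]]
gun lens 0.07070454640817009 0.08628708058629614 [ 166.5741364  -192.10367896] [ 0.49463102 -0.07602853]
gun [ 0.44595447 -0.01677675] 167.2352287213431 grip [ 0.44797411 -0.05312122] jar in gun [-0.08760161  0.06578848]
```

View pics/w2.png

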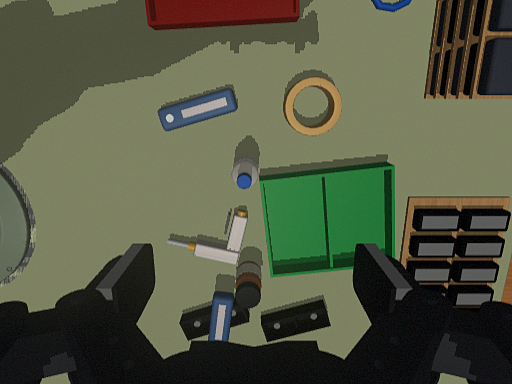

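The green bin spans (260,164)–(394,276), about 6° yaw, centred near (0.647, 0.008). Cover_1 is at (198,108), the bottle cap at (244,181), and the gun's barrel near (215,252), which agrees with the first view. Next I'll fetch cover_2.

{"fn": "apply_moves", "kwargs": {
  "motion": [
    [[-0.21,-0.039,0.05,0,-1],[-0.21,-0.039,0.05,0,-1],[-0.21,-0.039,0.05,0,-1],[-0.21,-0.039,0.05,0,-1],[-0.21,-0.039,0.05,0,-1],[-0.21,-0.039,0.05,0,-1],[0,0,0.2,0.86,-1],[0,0,0.2,0,-1]]
  ]
}}

```text
clock: 4.68
ee_pos: [0.4651, -0.1831, 0.2254]
ee_rot: [0.753, 0.658, 0.0, 0.001]
force: [0.0, -0.2, -0.7]
grip_width: 0.0853
gripper_force: 0.0
```

{"fn": "apply_moves", "kwargs": {
  "motion": [
    [[0,0,0.2,0,-1],[0,0,0.2,0,-1],[0,0,0,0,-1],[0,0,0,0,-1]]
  ]
}}

```text
clock: 5.18
ee_pos: [0.4664, -0.1819, 0.128]
ee_rot: [0.751, 0.66, 0.0, 0.001]
force: [0.7, -0.3, 2.1]
grip_width: 0.0853
gripper_force: 0.0
```

```bash
cat > look.py <<'E'
from h import *
from workcell import manip
def pose():
    s=manip.get_state();R=Ro.from_quat(s["ee_rot"]).as_matrix();return s["ee_pos"],np.arctan2(R[1,0],R[0,0]),R
def togo(x,y,z,phi):
    """tool-axis shift /0.25 and turn /0.15 to reach world target (shift in present tool axes)"""
    p,f,R=pose();d=R.T@(np.array([x,y,z])-p)/.25
    t=-(np.radians(phi)-f);t=(t+np.pi)%(2*np.pi)-np.pi
    # shift expressed after the turn
    a=np.radians(phi);x2=np.array([np.cos(a),np.sin(a)]);y2=np.array([np.sin(a),-np.cos(a)]);D=(np.array([x,y])-p[:2])/.25
    print("clock",manip.get_state()["clock"],"pos",p.round(4),"phi",np.degrees(f).round(2),"| shift now",d.round(3),"turn",round(t/.15,3),"| shift after turn",(D@x2).round(3),(D@y2).round(3))
E
python3 - <<'E'
from look import *
togo(.4665,-.181,.031,82.6)
f,c=wristcam(manip);cv2.imwrite("pics/w3.png",f)
for b in blobs(mask(f,(100,90,40),(125,255,255)),150): print(b.min(0),b.max(0),*rect(ray(c,b,.05)))
E
```

```text
clock 5.175 pos [ 0.4664 -0.1819  0.128 ] phi 82.57 | shift now [ 0.004 -0.001  0.388] turn -0.003 | shift after turn 0.004 -0.0
[225 112] [277 274] [ 465.7 -179.3] [115.6  34.3] 82.4
```

{"fn": "apply_moves", "kwargs": {
  "motion": [
    [[0,0,0.2,0,-1],[0,0,0.16,0,-1],[0,0,0.028,0,-1],[0,0,0,0,1],[0,0,0,0,1],[0,0,0,0,1],[0,0,0,0,1],[0,0,0,0,1]]
  ]
}}

```text
clock: 6.22
ee_pos: [0.4666, -0.1814, 0.0308]
ee_rot: [0.751, 0.66, 0.0, 0.001]
force: [-3.0, 1.4, 20.0]
grip_width: 0.0348
gripper_force: 57.9
```

```bash
python3 - <<'E'
from look import *
print(manip.get_state()["grip_width"],manip.get_state()["gripper_force"]);togo(.596,.003,.15,96)
E
```

```text
0.034762617494541605 57.92932748794556
clock 6.225 pos [ 0.4666 -0.1814  0.0308] phi 82.63 | shift now [ 0.798  0.42  -0.476] turn -1.556 | shift after turn 0.68 0.592
```

{"fn": "apply_moves", "kwargs": {
  "motion": [
    [[0,0,-0.1,0,1],[0,0,-0.2,0,1],[0,0,-0.2,-0.778,1],[0,0,-0.06,-0.778,1],[0.17,0.148,0,0,1],[0.17,0.148,0,0,1],[0.17,0.148,0,0,1],[0.17,0.148,0,0,1]]
  ]
}}

```text
clock: 7.22
ee_pos: [0.5962, 0.0049, 0.1702]
ee_rot: [0.669, 0.743, 0.0, 0.0]
force: [0.4, -0.4, -0.0]
grip_width: 0.0349
gripper_force: 61.4
```

{"fn": "apply_moves", "kwargs": {
  "motion": [
    [[0,0,0,0,1],[0,0,0,0,1]]
  ]
}}

```text
clock: 7.48
ee_pos: [0.595, 0.0033, 0.1696]
ee_rot: [0.669, 0.743, -0.0, 0.0]
force: [-0.2, -0.2, -1.0]
grip_width: 0.0344
gripper_force: 61.3
```

```bash
python3 - <<'E'
from look import *
print(manip.get_state()["grip_width"]);togo(.596,.003,.011,96)
f,c=wristcam(manip);cv2.imwrite("pics/w4.png",f)
E
```

```text
0.03444285585692477
clock 7.475 pos [0.595  0.0033 0.1696] phi 96.02 | shift now [-0.001  0.004  0.634] turn 0.003 | shift after turn -0.001 0.004
```

View pics/w4.png

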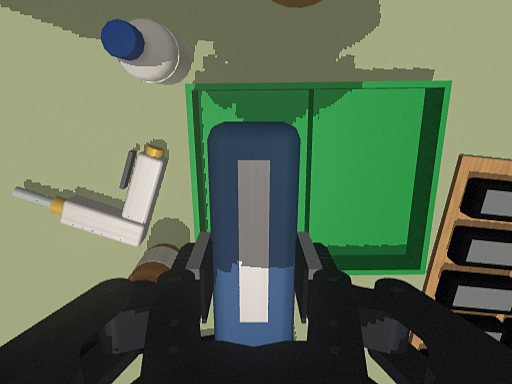

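Cover_2 hangs level in the fingers at (255,230) over the left compartment. The green rim corners are near (188,86), (450,82) and (425,273), with the divider top at (309,90).

```bash
python3 - <<'E'
from look import *
f=cv2.imread("pics/w4.png");_,c=wristcam(manip)
P=ray(c,[(187,85),(452,81),(426,274),(310,90)],.036);print(P.round(4),np.linalg.norm(P[0]-P[1]),np.linalg.norm(P[1]-P[2]),"ctr",((P[0]+P[2])/2).round(4),np.degrees(np.arctan2(*(P[1]-P[0])[::-1])))
E
```

```text
[[ 0.5356  0.0752]
 [ 0.7418  0.0998]
 [ 0.7624 -0.0676]
 [ 0.6322  0.0816]] 0.2076001240124117 0.16866584635072254 ctr [0.649  0.0038] 6.806086584978597
```

{"fn": "apply_moves", "kwargs": {
  "motion": [
    [[-0.02,0.012,0.15,0,1],[0,0,0.2,0,1],[0,0,0.15,0,1],[0,0,0.09,0,1],[0,0,0.04,0,1],[0,0,0,0,1],[0,0,0,0,1]]
  ]
}}

```text
clock: 8.45
ee_pos: [0.5993, -0.0013, 0.0129]
ee_rot: [0.669, 0.743, 0.0, 0.001]
force: [0.6, 0.2, -0.3]
grip_width: 0.0347
gripper_force: 61.3
```

{"fn": "apply_moves", "kwargs": {
  "motion": [
    [[0,0,0,0,-0.3],[0,0,0,0,-0.3],[0,0,0,0,-0.3],[0,0,0,0,-0.3]]
  ]
}}

```text
clock: 8.95
ee_pos: [0.5988, -0.0011, 0.0119]
ee_rot: [0.669, 0.743, 0.0, 0.0]
force: [0.1, 0.2, -0.3]
grip_width: 0.0558
gripper_force: 0.0
```

{"fn": "apply_moves", "kwargs": {
  "motion": [
    [[0,0,-0.15,0,-0.3],[0,0,-0.2,0,-0.3],[0,0,-0.25,0,-1],[0,0,-0.2,0,-1],[-0.165,-0.152,0,0,-1],[-0.165,-0.152,0,0,-1],[-0.165,-0.152,0,0,-1],[-0.165,-0.152,0,0,-1]]
  ]
}}

```text
clock: 9.95
ee_pos: [0.4636, -0.1825, 0.2119]
ee_rot: [0.669, 0.743, -0.0, 0.0]
force: [0.3, -0.7, 0.2]
grip_width: 0.085
gripper_force: 0.0
```

{"fn": "apply_moves", "kwargs": {
  "motion": [
    [[0,0,0,0.92,-1],[0,0,0,0.92,-1],[0,0,0,0.92,-1],[0,0,0,0.92,-1],[0,0,0,0.92,-1],[0,0,0,0.92,-1],[0,0,0,0.92,-1],[0,0,0,0.92,-1]]
  ]
}}

```text
clock: 10.95
ee_pos: [0.4648, -0.1811, 0.2118]
ee_rot: [0.96, 0.28, 0.0, -0.0]
force: [-0.6, 1.0, -0.5]
grip_width: 0.0854
gripper_force: 0.0
```

{"fn": "apply_moves", "kwargs": {
  "motion": [
    [[0,0,0,0.92,-1],[0,0,0,0.92,-1],[0,0,0,0,-1],[0,0,0,0,-1]]
  ]
}}

```text
clock: 11.45
ee_pos: [0.4649, -0.181, 0.2118]
ee_rot: [0.989, 0.149, -0.0, -0.0]
force: [-0.6, -0.3, -0.2]
grip_width: 0.0853
gripper_force: 0.0
```

```bash
python3 - <<'E'
from look import *
togo(.465,-.183,.006,17)
f,c=wristcam(manip);cv2.imwrite("pics/w5.png",f);np.savez("w5.npz",K=c[0],r=cv2.Rodrigues(c[1])[0],t=c[2])
g=cv2.cvtColor(f,cv2.COLOR_BGR2GRAY)
m=cv2.morphologyEx(cv2.inRange(g,0,48),cv2.MORPH_CLOSE,np.ones((5,5)))
for b in blobs(m,500): print(b.min(0),b.max(0),*rect(ray(c,b,.026)))
E
```

```text
clock 11.45 pos [ 0.4649 -0.181   0.2118] phi 17.14 | shift now [-0.002  0.008  0.823] turn 0.017 | shift after turn -0.002 0.008
[  0 241] [511 383] [ 302.9 -233.2] [617.6 185.9] -72.9
[286   0] [336 100] [ 584.3 -197.2] [84.8 42.2] 17.0
[235 120] [278 237] [ 454.4 -187.6] [120.3  39.5] 19.7
[147  66] [200 118] [512.8 -87. ] [49.8 46.8] -79.6
```

View pics/w5.png

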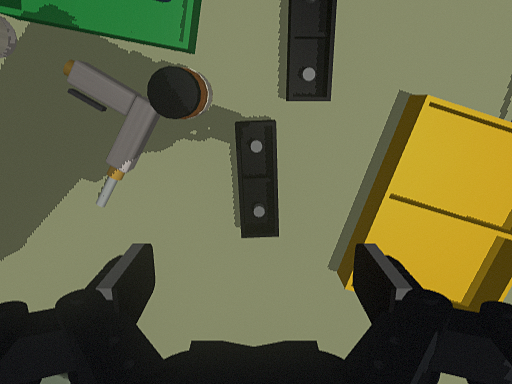

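Housing_2 is at (257,179) and measures 120×40 mm, as it should. Housing_1 is at (312,50). Next I'll pick up housing_2.

{"fn": "apply_moves", "kwargs": {
  "motion": [
    [[-0.048,0.011,0.15,-0.298,-1],[0,0,0.2,0,-1],[0,0,0.2,0,-1],[0,0,0.16,0,-1],[0,0,0.085,0,-1],[0,0,0.033,0,-1],[0,0,0,0,-1],[0,0,0,0,1]]
  ]
}}

```text
clock: 12.5
ee_pos: [0.4547, -0.1875, 0.0057]
ee_rot: [0.986, 0.169, 0.001, 0.0]
force: [-0.3, 0.2, 0.2]
grip_width: 0.0699
gripper_force: 0.0
```

{"fn": "apply_moves", "kwargs": {
  "motion": [
    [[0,0,0,0,1],[0,0,0,0,1],[0,0,0,0,1],[0,0,0,0,1],[0,0,-0.1,0,1],[0,0,-0.2,0,1],[0,0,-0.2,0,1],[0,0,0,0,1]]
  ]
}}

```text
clock: 13.5
ee_pos: [0.4558, -0.1879, 0.1333]
ee_rot: [0.986, 0.169, 0.003, 0.001]
force: [-1.1, -0.5, -0.8]
grip_width: 0.0388
gripper_force: 61.6
```

```bash
python3 - <<'E'
from look import *
togo(.425,-.394,.012,90)
E
```

```text
clock 13.5 pos [ 0.4558 -0.1879  0.1333] phi 19.49 | shift now [-0.394  0.734  0.486] turn -8.204 | shift after turn -0.824 -0.123
```

{"fn": "apply_moves", "kwargs": {
  "motion": [
    [[-0.0985,0.1835,0,0,1],[-0.0985,0.1835,0,0,1],[-0.0985,0.1835,0,0,1],[-0.0985,0.1835,0,0,1],[0,0,0,-0.912,1],[0,0,0,-0.912,1],[0,0,0,-0.912,1],[0,0,0,-0.912,1]]
  ]
}}

```text
clock: 14.5
ee_pos: [0.4223, -0.3928, 0.1291]
ee_rot: [0.902, 0.432, -0.0, -0.0]
force: [-1.0, -0.5, -1.3]
grip_width: 0.0386
gripper_force: 61.4
```

{"fn": "apply_moves", "kwargs": {
  "motion": [
    [[0,0,0,-0.912,1],[0,0,0,-0.912,1],[0,0,0,-0.912,1],[0,0,0,-0.912,1],[0,0,0,-0.912,1],[0,0,0,0,1],[0,0,0,0,1]]
  ]
}}

```text
clock: 15.38
ee_pos: [0.4225, -0.393, 0.1294]
ee_rot: [0.708, 0.706, 0.0, -0.0]
force: [0.1, -1.0, -1.8]
grip_width: 0.0386
gripper_force: 61.3
```

```bash
python3 - <<'E'
from look import *
togo(.425,-.394,.0115,90)
f,c=wristcam(manip);cv2.imwrite("pics/w6.png",f);np.savez("w6.npz",K=c[0],r=cv2.Rodrigues(c[1])[0],t=c[2])
for b in blobs(mask(f,(20,120,50),(32,255,255)),500): print(b.min(0),b.max(0),ray(c,cv2.approxPolyDP(cv2.convexHull(b.reshape(-1,1,2)),5,True)[:,0],.036).round(3).tolist())
E
```

```text
clock 15.375 pos [ 0.4225 -0.393   0.1294] phi 89.86 | shift now [-0.004  0.01   0.472] turn -0.016 | shift after turn -0.004 0.01
[175  77] [487 299] [[0.579, -0.311], [0.58, -0.48], [0.512, -0.469], [0.372, -0.431], [0.371, -0.312]]
```

View pics/w6.png

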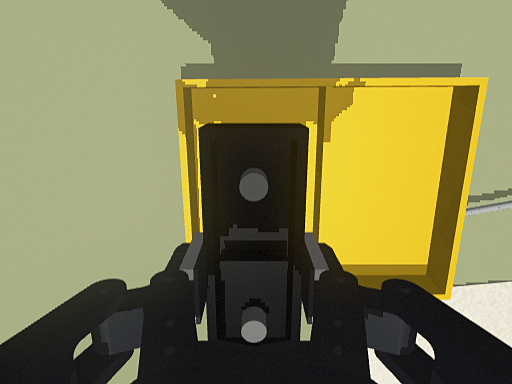

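Housing_2 is held level over the left compartment. The rim spans x 0.371–0.580 and y -0.480 to -0.311, as estimated, so I'll lower it.

{"fn": "apply_moves", "kwargs": {
  "motion": [
    [[-0.006,0.008,0.13,0,1],[0,0,0.18,0,1],[0,0,0.11,0,1],[0,0,0.045,0,1],[0,0,0.01,0,1],[0,0,0,0,1]]
  ]
}}

```text
clock: 16.18
ee_pos: [0.4251, -0.395, 0.0119]
ee_rot: [0.707, 0.707, 0.0, 0.001]
force: [0.5, 0.1, 0.0]
grip_width: 0.0383
gripper_force: 61.5
```

{"fn": "apply_moves", "kwargs": {
  "motion": [
    [[0,0,0,0,-0.3],[0,0,0,0,-0.3],[0,0,0,0,-0.3],[0,0,0,0,-0.3],[0,0,-0.15,0,-0.3],[0,0,-0.2,0,-0.3],[0,0,-0.2,0,-1],[0,0,-0.1,0,-1]]
  ]
}}

```text
clock: 17.18
ee_pos: [0.4252, -0.3951, 0.1763]
ee_rot: [0.707, 0.707, 0.0, 0.001]
force: [-0.2, -0.7, -0.9]
grip_width: 0.0854
gripper_force: 0.0
```

```bash
python3 - <<'E'
from look import *
togo(.600,-.192,.18,17)
E
```

```text
clock 17.175 pos [ 0.4252 -0.3951  0.1763] phi 90.04 | shift now [ 0.812  0.7   -0.015] turn 8.499 | shift after turn 0.906 -0.572
```

{"fn": "apply_moves", "kwargs": {
  "motion": [
    [[0.162,0.14,-0.02,0,-1],[0.162,0.14,-0.02,0,-1],[0.162,0.14,0,0,-1],[0.162,0.14,0,0,-1],[0.162,0.14,0,0,-1],[0,0,0,0.944,-1],[0,0,0,0.944,-1],[0,0,0,0.944,-1]]
  ]
}}

```text
clock: 18.18
ee_pos: [0.5994, -0.1918, 0.1834]
ee_rot: [0.841, 0.541, -0.0, -0.0]
force: [0.5, 0.1, -0.1]
grip_width: 0.0852
gripper_force: 0.0
```

{"fn": "apply_moves", "kwargs": {
  "motion": [
    [[0,0,0,0.944,-1],[0,0,0,0.944,-1],[0,0,0,0.944,-1],[0,0,0,0.944,-1],[0,0,0,0.944,-1],[0,0,0,0.944,-1],[0,0,0,0,-1],[0,0,0,0,-1]]
  ]
}}

```text
clock: 19.18
ee_pos: [0.5994, -0.1919, 0.1835]
ee_rot: [0.989, 0.15, -0.0, -0.0]
force: [0.4, 0.4, -0.1]
grip_width: 0.0854
gripper_force: 0.0
```

```bash
python3 - <<'E'
from look import *
f,c=wristcam(manip);cv2.imwrite("pics/w7.png",f)
g=cv2.cvtColor(f,cv2.COLOR_BGR2GRAY)
m=cv2.morphologyEx(cv2.inRange(g,0,48),cv2.MORPH_CLOSE,np.ones((5,5)));m[242:]=0
for b in blobs(m,500):
    r=rect(ray(c,b,.026));print(b.min(0),b.max(0),*r)
    if abs(r[1][0]-120)<6: togo(*(r[0]/1000),.005,r[2])
E
```

```text
[235 107] [279 234] [ 601.9 -193.3] [118.6  39.5] 17.1
clock 19.225 pos [ 0.5994 -0.192   0.1835] phi 17.19 | shift now [0.008 0.008 0.714] turn 0.011 | shift after turn 0.008 0.008
[ 0 80] [123 143] [602.6 -14.8] [105.1  37.3] -84.1
[475  51] [511 158] [ 720.2 -372.9] [90.  14.5] 10.9
[136  52] [158 176] [622.3 -86.1] [106.7  10.2] 6.7
[  0 155] [128 186] [552.6 -25.2] [115.9   9.6] -83.2
clock 19.225 pos [ 0.5994 -0.192   0.1835] phi 17.19 | shift now [ 0.018 -0.693  0.714] turn 11.681 | shift after turn -0.685 0.107
```

{"fn": "apply_moves", "kwargs": {
  "motion": [
    [[0.008,0.008,0.15,0,-1],[0,0,0.2,0,-1],[0,0,0.2,0,-1],[0,0,0.11,0,-1],[0,0,0.054,0,-1],[0,0,0,0,-1],[0,0,0,0,1],[0,0,0,0,1]]
  ]
}}

```text
clock: 20.23
ee_pos: [0.6026, -0.1935, 0.0062]
ee_rot: [0.989, 0.148, 0.001, 0.0]
force: [0.7, -0.7, -0.6]
grip_width: 0.0516
gripper_force: 0.0
```

{"fn": "apply_moves", "kwargs": {
  "motion": [
    [[0,0,0,0,1],[0,0,0,0,1],[0,0,0,0,1],[0,0,-0.1,0,1],[0,0,-0.2,0,1],[0,0,-0.2,0,1],[0,0,0,0,1]]
  ]
}}

```text
clock: 21.1
ee_pos: [0.6039, -0.1939, 0.1343]
ee_rot: [0.989, 0.148, 0.003, 0.001]
force: [0.2, 0.2, -1.4]
grip_width: 0.0387
gripper_force: 60.5
```

```bash
python3 - <<'E'
from look import *
togo(.5265,-.3955,.012,90)
E
```

```text
clock 21.1 pos [ 0.6039 -0.1939  0.1343] phi 17.02 | shift now [-0.535  0.679  0.489] turn -8.492 | shift after turn -0.806 -0.31
```

{"fn": "apply_moves", "kwargs": {
  "motion": [
    [[-0.134,0.17,0,0,1],[-0.134,0.17,0,0,1],[-0.134,0.17,0,0,1],[-0.133,0.169,0,0,1],[0,0,0,-0.944,1],[0,0,0,-0.944,1],[0,0,0,-0.944,1],[0,0,0,-0.944,1]]
  ]
}}

```text
clock: 22.1
ee_pos: [0.5235, -0.3946, 0.1295]
ee_rot: [0.907, 0.421, -0.0, -0.0]
force: [0.5, -0.9, -0.7]
grip_width: 0.0388
gripper_force: 60.6
```

{"fn": "apply_moves", "kwargs": {
  "motion": [
    [[0,0,0,-0.944,1],[0,0,0,-0.944,1],[0,0,0,-0.944,1],[0,0,0,-0.944,1],[0,0,0,-0.944,1],[0,0,0,0,1],[0,0,0,0,1]]
  ]
}}

```text
clock: 22.98
ee_pos: [0.5237, -0.3947, 0.1298]
ee_rot: [0.708, 0.706, 0.0, -0.0]
force: [-0.5, 0.3, 0.0]
grip_width: 0.0386
gripper_force: 60.5
```

```bash
python3 - <<'E'
from look import *
print(manip.get_state()["grip_width"]);togo(.5265,-.3955,.012,90)
E
```

```text
0.0386146110376966
clock 22.975 pos [ 0.5237 -0.3947  0.1298] phi 89.86 | shift now [-0.003  0.011  0.471] turn -0.016 | shift after turn -0.003 0.011
```

{"fn": "apply_moves", "kwargs": {
  "motion": [
    [[-0.003,0.011,0.13,0,1],[0,0,0.18,0,1],[0,0,0.11,0,1],[0,0,0.045,0,1],[0,0,0.008,0,1],[0,0,0,0,1]]
  ]
}}

```text
clock: 23.72
ee_pos: [0.5271, -0.3959, 0.0129]
ee_rot: [0.707, 0.707, 0.0, 0.001]
force: [0.1, -0.8, -0.6]
grip_width: 0.0388
gripper_force: 60.7
```

{"fn": "apply_moves", "kwargs": {
  "motion": [
    [[0,0,0,0,-0.3],[0,0,0,0,-0.3],[0,0,0,0,-0.3],[0,0,0,0,-0.3],[0,0,-0.15,0,-0.3],[0,0,-0.2,0,-0.3],[0,0,-0.2,0,-1],[0,0,-0.24,0,-1]]
  ]
}}

```text
clock: 24.72
ee_pos: [0.5261, -0.3953, 0.2105]
ee_rot: [0.707, 0.707, -0.0, -0.001]
force: [0.8, 0.2, -0.1]
grip_width: 0.0853
gripper_force: 0.0
```

```bash
python3 - <<'E'
from look import *
f,c=wristcam(manip);cv2.imwrite("pics/w8.png",f)
togo(.440,.183,.2,16.1)
E
```

```text
clock 24.775 pos [ 0.5288 -0.3965  0.2192] phi 90.04 | shift now [ 2.318 -0.354  0.064] turn 8.603 | shift after turn 0.302 -2.326
```

View pics/w8.png

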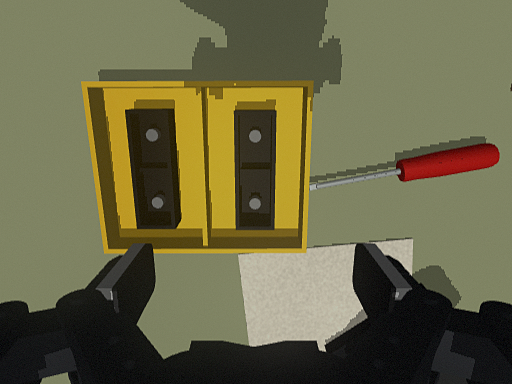

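Both housings lie flat in their own compartments, at (153,168) and (255,168). Next is cover_1.

{"fn": "apply_moves", "kwargs": {
  "motion": [
    [[0.231,-0.035,0,0,-1],[0.231,-0.035,0,0,-1],[0.231,-0.035,0,0,-1],[0.231,-0.035,0,0,-1],[0.231,-0.035,0,0,-1],[0.231,-0.035,0,0,-1],[0.231,-0.035,0,0,-1],[0.231,-0.035,0,0,-1]]
  ]
}}

```text
clock: 25.78
ee_pos: [0.4557, 0.0681, 0.2095]
ee_rot: [0.707, 0.707, 0.0, 0.0]
force: [1.0, -0.2, -0.7]
grip_width: 0.0852
gripper_force: 0.0
```

{"fn": "apply_moves", "kwargs": {
  "motion": [
    [[0.231,-0.035,0,0,-1],[0.231,-0.035,0,0,-1],[0,0,0,0.956,-1],[0,0,0,0.956,-1],[0,0,0,0.956,-1],[0,0,0,0.956,-1],[0,0,0,0.956,-1],[0,0,0,0.956,-1]]
  ]
}}

```text
clock: 26.78
ee_pos: [0.4385, 0.1819, 0.2094]
ee_rot: [0.938, 0.346, 0.0, -0.0]
force: [0.0, -0.7, 0.1]
grip_width: 0.0853
gripper_force: 0.0
```

{"fn": "apply_moves", "kwargs": {
  "motion": [
    [[0,0,0,0.956,-1],[0,0,0,0.956,-1],[0,0,0,0.956,-1],[0,0,0,0,-1],[0,0,0,0,-1]]
  ]
}}

```text
clock: 27.4
ee_pos: [0.4385, 0.182, 0.2093]
ee_rot: [0.99, 0.142, 0.0, -0.0]
force: [0.2, -0.3, -0.1]
grip_width: 0.0853
gripper_force: 0.0
```

```bash
python3 - <<'E'
from look import *
f,c=wristcam(manip);cv2.imwrite("pics/w9.png",f)
for b in blobs(mask(f,(100,90,40),(125,255,255)),500):
    r=rect(ray(c,b,.024));print(b.min(0),b.max(0),*r)
    if abs(r[1][0]-118)<6: togo(*(r[0]/1000),.005,r[2])
print(manip.get_state()["joint_pos"])
E
```

```text
[234 108] [270 222] [439.8 184.8] [115.3  34.4] 16.2
clock 27.45 pos [0.4385 0.1819 0.2093] phi 16.26 | shift now [ 0.008 -0.01   0.817] turn 0.008 | shift after turn 0.008 -0.01
[427  28] [511  84] [596.6  19.7] [86.1 36.9] -84.1
[382 118] [416 145] [513.7  58.5] [33.  25.8] -73.7
[-0.18853794  0.33564024 -0.40841659  1.99167089  0.17530209  0.84769319
 -1.9800206 ]
```

{"fn": "apply_moves", "kwargs": {
  "motion": [
    [[0.008,-0.01,0.15,0,-1],[0,0,0.2,0,-1],[0,0,0.2,0,-1],[0,0,0.16,0,-1],[0,0,0.08,0,-1],[0,0,0.027,0,-1],[0,0,0,0,1],[0,0,0,0,1]]
  ]
}}

```text
clock: 28.45
ee_pos: [0.4403, 0.185, 0.0059]
ee_rot: [0.99, 0.14, 0.001, -0.0]
force: [0.0, 0.2, -0.4]
grip_width: 0.0514
gripper_force: 0.0
```

{"fn": "apply_moves", "kwargs": {
  "motion": [
    [[0,0,0,0,1],[0,0,0,0,1],[0,0,0,0,1],[0,0,-0.1,0,1],[0,0,-0.2,0,1],[0,0,-0.2,0,1],[0,0,-0.25,0,1],[0,0,0,0,1]]
  ]
}}

```text
clock: 29.45
ee_pos: [0.4416, 0.1856, 0.197]
ee_rot: [0.99, 0.14, 0.004, -0.001]
force: [-0.0, 0.5, -0.4]
grip_width: 0.0346
gripper_force: 60.9
```

```bash
python3 - <<'E'
from look import *
print(manip.get_state()["grip_width"]);togo(.6995,.0095,.012,96.8)
E
```

```text
0.034585546507358046
clock 29.45 pos [0.4416 0.1856 0.197 ] phi 16.07 | shift now [0.791 0.963 0.745] turn -9.393 | shift after turn -0.821 0.941
```

{"fn": "apply_moves", "kwargs": {
  "motion": [
    [[0.132,0.16,0,0,1],[0.132,0.16,0,0,1],[0.132,0.16,0,0,1],[0.132,0.16,0,0,1],[0.132,0.16,0,0,1],[0.132,0.16,0,0,1],[0,0,0,-0.939,1],[0,0,0,-0.939,1]]
  ]
}}

```text
clock: 30.45
ee_pos: [0.6964, 0.0088, 0.1915]
ee_rot: [0.96, 0.28, -0.001, -0.0]
force: [0.0, 0.2, -1.6]
grip_width: 0.0348
gripper_force: 60.9
```

{"fn": "apply_moves", "kwargs": {
  "motion": [
    [[0,0,0,-0.939,1],[0,0,0,-0.939,1],[0,0,0,-0.939,1],[0,0,0,-0.939,1],[0,0,0,-0.939,1],[0,0,0,-0.939,1],[0,0,0,-0.939,1],[0,0,0,-0.939,1]]
  ]
}}

```text
clock: 31.45
ee_pos: [0.6962, 0.0091, 0.1919]
ee_rot: [0.662, 0.749, -0.0, -0.0]
force: [0.0, -0.2, -1.1]
grip_width: 0.0348
gripper_force: 60.9
```

{"fn": "apply_moves", "kwargs": {
  "motion": [
    [[0,0,0,0,1],[0,0,0,0,1]]
  ]
}}

```text
clock: 31.7
ee_pos: [0.6964, 0.0091, 0.1922]
ee_rot: [0.665, 0.747, -0.0, -0.0]
force: [-1.2, 0.3, 0.3]
grip_width: 0.0347
gripper_force: 60.9
```

```bash
python3 - <<'E'
from look import *
print(manip.get_state()["grip_width"]);togo(.6995,.0095,.012,96.8)
E
```

```text
0.03467248086810571
clock 31.7 pos [0.6964 0.0091 0.1922] phi 96.61 | shift now [0.    0.013 0.721] turn -0.022 | shift after turn 0.0 0.012
```

{"fn": "apply_moves", "kwargs": {
  "motion": [
    [[0,0.013,0.15,0,1],[0,0,0.22,0,1],[0,0,0.18,0,1],[0,0,0.11,0,1],[0,0,0.05,0,1],[0,0,0.01,0,1],[0,0,0,0,1]]
  ]
}}

```text
clock: 32.58
ee_pos: [0.7004, 0.0097, 0.0137]
ee_rot: [0.664, 0.748, 0.001, 0.0]
force: [-0.2, -0.5, -0.7]
grip_width: 0.0348
gripper_force: 60.9
```

{"fn": "apply_moves", "kwargs": {
  "motion": [
    [[0,0,0,0,-0.3],[0,0,0,0,-0.3],[0,0,0,0,-0.3],[0,0,0,0,-0.3],[0,0,-0.15,0,-0.3],[0,0,-0.2,0,-0.3],[0,0,-0.23,0,-1],[0,0,-0.24,0,-1]]
  ]
}}

```text
clock: 33.58
ee_pos: [0.6995, 0.0095, 0.2193]
ee_rot: [0.664, 0.748, -0.0, -0.0]
force: [1.3, -0.3, -0.1]
grip_width: 0.085
gripper_force: 0.0
```

```bash
python3 - <<'E'
from look import *
f,c=wristcam(manip);cv2.imwrite("pics/w10.png",f)
for b in blobs(mask(f,(100,90,40),(125,255,255)),500): print(b.min(0),b.max(0),*rect(ray(c,b,.029)))
togo(.443,-.052,.2,167.2)
E
```

```text
[135 107] [176 220] [6.019e+02 2.000e-01] [115.8  35.3] -83.4
[237 110] [272 222] [701.4   9.6] [115.2  34.5] -83.2
[ 0 27] [22 56] [465.7  99.4] [24.5 19.9] 85.3
clock 33.625 pos [0.7021 0.0104 0.2281] phi 96.79 | shift now [-0.125 -1.059  0.103] turn -8.193 | shift after turn 0.955 -0.473
```

{"fn": "apply_moves", "kwargs": {
  "motion": [
    [[-0.025,-0.212,0,0,-1],[-0.025,-0.212,0,0,-1],[-0.025,-0.212,0,0,-1],[-0.025,-0.212,0,0,-1],[-0.025,-0.212,0,0,-1],[0,0,0,-0.91,-1],[0,0,0,-0.91,-1],[0,0,0,-0.91,-1]]
  ]
}}

```text
clock: 34.62
ee_pos: [0.4404, -0.0529, 0.2178]
ee_rot: [0.496, 0.868, -0.0, 0.0]
force: [-1.0, -0.0, 0.3]
grip_width: 0.0856
gripper_force: 0.0
```

{"fn": "apply_moves", "kwargs": {
  "motion": [
    [[0,0,0,-0.91,-1],[0,0,0,-0.91,-1],[0,0,0,-0.91,-1],[0,0,0,-0.91,-1],[0,0,0,-0.91,-1],[0,0,0,-0.91,-1],[0,0,0,0,-1],[0,0,0,0,-1]]
  ]
}}

```text
clock: 35.62
ee_pos: [0.4404, -0.0529, 0.2176]
ee_rot: [0.113, 0.994, 0.0, 0.0]
force: [0.5, 0.5, -0.6]
grip_width: 0.0857
gripper_force: 0.0
```

```bash
python3 - <<'E'
from look import *
f,c=wristcam(manip);cv2.imwrite("pics/w11.png",f);np.savez("w11.npz",K=c[0],r=cv2.Rodrigues(c[1])[0],t=c[2])
togo(.443,-.052,.005,167.2)
E
```

```text
clock 35.675 pos [ 0.4404 -0.0529  0.2176] phi 167.04 | shift now [-0.009  0.006  0.85 ] turn -0.019 | shift after turn -0.009 0.006
```

View pics/w11.png

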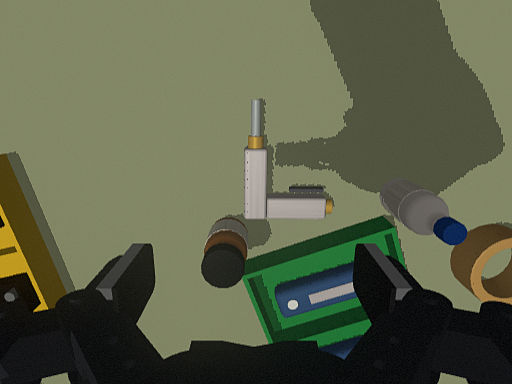

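The gun's barrel runs along u≈255 from v≈149 to 218, the nozzle tip is at (256,100), and the handle goes right to (326,207). The jar sits at (225,255), behind the grip.

```bash
python3 - <<'E'
from look import *
c=cam("w11");F,B,N,L,Rr=ray(c,[(255.5,149),(255.5,218),(256.5,99),(244.5,185),(266.5,185)],.024);a=np.degrees(np.arctan2(*(F-B)[::-1]))
print(F,B,np.linalg.norm(F-B),a,"width",np.linalg.norm(L-Rr)); u=(F-B)/np.linalg.norm(F-B); g=B+u*.057
print(g); togo(*g,.005,a); J=ray(c,(223,266),.085)[0];print("jar",J,"rel along",(J-g)@u,"perp",(J-g)@[-u[1],u[0]])
E
```

```text
[ 0.42382709 -0.04583218] [ 0.49568498 -0.0622761 ] 0.07371539466960364 167.11040370597166 width 0.0227827216565689
[ 0.44012128 -0.04956094]
clock 35.675 pos [ 0.4404 -0.0529  0.2176] phi 167.04 | shift now [0.004 0.013 0.85 ] turn -0.009 | shift after turn 0.004 0.013
jar [ 0.51217752 -0.09667568] rel along -0.08075057925705316 perp 0.02985372330803729
```

{"fn": "apply_moves", "kwargs": {
  "motion": [
    [[0.004,0.013,0.15,0,-1],[0,0,0.2,0,-1],[0,0,0.2,0,-1],[0,0,0.17,0,-1],[0,0,0.09,0,-1],[0,0,0.04,0,-1],[0,0,0,0,1],[0,0,0,0,1]]
  ]
}}

```text
clock: 36.67
ee_pos: [0.4407, -0.0496, 0.0059]
ee_rot: [0.112, 0.994, -0.0, 0.001]
force: [-0.6, -0.9, -0.2]
grip_width: 0.052
gripper_force: 0.0
```

{"fn": "apply_moves", "kwargs": {
  "motion": [
    [[0,0,0,0,1],[0,0,0,0,1],[0,0,0,0,1],[0,0,0,0,1],[0,0,-0.08,0,1],[0,0,-0.15,0,1],[0,0,-0.2,0,1],[0,0,-0.2,0,1]]
  ]
}}

```text
clock: 37.67
ee_pos: [0.4397, -0.0494, 0.1642]
ee_rot: [0.111, 0.994, 0.0, -0.0]
force: [0.9, -0.6, -1.6]
grip_width: 0.0226
gripper_force: 59.5
```

{"fn": "apply_moves", "kwargs": {
  "motion": [
    [[0,0,-0.2,0,1],[0,0,0,0,1]]
  ]
}}

```text
clock: 37.92
ee_pos: [0.4413, -0.0498, 0.2154]
ee_rot: [0.112, 0.994, -0.001, 0.002]
force: [-0.6, -1.0, -1.3]
grip_width: 0.0229
gripper_force: 59.4
```

```bash
python3 - <<'E'
from look import *
print(manip.get_state()["grip_width"]);togo(.484,.33,.22,180)
E
```

```text
0.02289771271687315
clock 37.925 pos [ 0.4413 -0.0498  0.2154] phi 167.13 | shift now [ 0.172  1.519 -0.02 ] turn -1.497 | shift after turn -0.171 1.519
```

{"fn": "apply_moves", "kwargs": {
  "motion": [
    [[0.024,0.231,0,0,1],[0.024,0.231,0,0,1],[0.024,0.231,0,0,1],[0.024,0.231,0,0,1],[0.024,0.231,0,0,1],[0.024,0.231,0,0,1],[0.024,0.231,0,0,1],[0,0,0,-0.925,1]]
  ]
}}

```text
clock: 38.92
ee_pos: [0.4865, 0.3589, 0.2115]
ee_rot: [0.038, 0.999, 0.001, -0.001]
force: [-0.1, -1.9, -1.3]
grip_width: 0.0226
gripper_force: 59.6
```

{"fn": "apply_moves", "kwargs": {
  "motion": [
    [[0,0,0,-0.925,1],[0,0,0,0,1],[0,0,0,0,1]]
  ]
}}

```text
clock: 39.3
ee_pos: [0.4887, 0.3537, 0.2121]
ee_rot: [-0.025, 1.0, -0.0, -0.0]
force: [0.5, 0.1, -1.1]
grip_width: 0.0227
gripper_force: 59.6
```

```bash
python3 - <<'E'
from look import *
f,c=wristcam(manip)
m=mask(f,(0,150,40),(6,255,255))|mask(f,(174,150,40),(179,255,255))
for b in blobs(m,300):
    q=cv2.approxPolyDP(cv2.convexHull(b.reshape(-1,1,2)),5,True)[:,0];print(b.min(0),b.max(0),q.tolist(),ray(c,q,.036).round(3).tolist(),*rect(ray(c,b,.036)))
togo(.491,.354,.012,183);print(manip.get_state()["grip_width"])
sc=cam("scene");im=cv2.imread("pics/scene0.png");b=blobs(mask(im,(0,180,60),(5,255,255)))[0];q=cv2.approxPolyDP(cv2.convexHull(b.reshape(-1,1,2)),4,True)[:,0];print(q.tolist(),ray(sc,q,.036).round(3).tolist())
sc=cam("side");im=cv2.imread("pics/side0.png");b=blobs(mask(im,(0,180,60),(5,255,255)))[0];q=cv2.approxPolyDP(cv2.convexHull(b.reshape(-1,1,2)),4,True)[:,0];print(q.tolist(),ray(sc,q,.036).round(3).tolist())
E
```

```text
[198  44] [389 259] [[389, 44], [368, 258], [317, 259], [206, 241], [198, 45]] [[0.37, 0.468], [0.577, 0.479], [0.58, 0.426], [0.566, 0.31], [0.379, 0.3]] [478.2 389.5] [208.2 169.3] 3.0
clock 39.35 pos [0.4888 0.3537 0.2123] phi -177.08 | shift now [-0.009  0.001  0.801] turn -0.009 | shift after turn -0.009 0.001
0.022876188578051525
[[286, 125], [321, 107], [371, 135], [336, 162], [287, 135]] [[0.381, 0.296], [0.383, 0.465], [0.59, 0.454], [0.601, 0.268], [0.421, 0.259]]
[[231, 289], [324, 292], [330, 302], [337, 374], [227, 374], [222, 360]] [[0.587, 0.311], [0.388, 0.302], [0.377, 0.327], [0.375, 0.478], [0.565, 0.496], [0.578, 0.472]]
```

{"fn": "apply_moves", "kwargs": {
  "motion": [
    [[0.016,0.054,0.15,0,1],[0,0,0.2,0,1],[0,0,0.2,0,1],[0,0,0.14,0,1],[0,0,0.07,0,1],[0,0,0.03,0,1],[0,0,0.008,0,1],[0,0,0,0,1]]
  ]
}}

```text
clock: 40.35
ee_pos: [0.4845, 0.3676, 0.014]
ee_rot: [-0.027, 1.0, 0.0, 0.001]
force: [-0.2, 0.4, -1.8]
grip_width: 0.0227
gripper_force: 59.4
```

{"fn": "apply_moves", "kwargs": {
  "motion": [
    [[0,0,0,0,0.1],[0,0,0,0,0.1],[0,0,0,0,0.1],[0,0,0,0,0.1],[0,0,-0.15,0,0.1],[0,0,-0.2,0,0.1],[0,0,-0.23,0,0.1],[0,0,-0.23,0,0.1]]
  ]
}}

```text
clock: 41.35
ee_pos: [0.4838, 0.3672, 0.2174]
ee_rot: [-0.027, 1.0, 0.0, -0.0]
force: [1.0, 0.1, 0.8]
grip_width: 0.0385
gripper_force: 0.0
```

{"fn": "apply_moves", "kwargs": {
  "motion": [
    [[0,0,-0.2,0,0.1],[0,0,0,0,0.1],[0,0,0,0,0.1]]
  ]
}}

```text
clock: 41.72
ee_pos: [0.484, 0.367, 0.2652]
ee_rot: [-0.027, 1.0, -0.0, -0.0]
force: [0.7, -1.0, -1.1]
grip_width: 0.0383
gripper_force: 0.0
```

```bash
python3 - <<'E'
from look import *
f,c=wristcam(manip);print(pose()[:2],manip.get_state()["clock"],manip.get_state()["grip_width"])
m=mask(f,(0,0,120),(179,60,255));red=mask(f,(0,150,40),(6,255,255));b=blobs(red,300)[0];hull=np.zeros_like(m);cv2.fillConvexPoly(hull,cv2.convexHull(b.reshape(-1,1,2)),255)
for b in [b for b in blobs(m&hull,60)]: print("silver in bin",b.min(0),b.max(0),*rect(ray(c,b,.029)))
s=manip.snapshot("scene")["frame"];d=cv2.absdiff(s,cv2.imread("pics/scene0.png")).max(2);h=blobs(mask(s,(0,180,60),(5,255,255)))[0];print(h.mean(0))
for k,(u,v,r) in {"bottle":(269,172,7),"jar":(212,207,7),"tape":(320,181,14),"sciss":(385,173,16),"screw":(150,360,20)}.items(): print(k,d[v-r:v+r,u-r:u+r].mean())
E
```

```text
(array([0.4838726 , 0.36689125, 0.26465424]), np.float64(-3.087642410420619)) 41.775 0.038382714214421
silver in bin [244 146] [264 206] [505.1 369.1] [71.7 22.4] 2.1
silver in bin [264 189] [316 208] [529.  413.3] [61.8 22.7] -88.4
[327.78074866 133.2513369 ]
bottle 1.3622448979591837
jar 1.6020408163265305
tape 1.3010204081632653
sciss 1.423828125
screw 1.766875
```

```bash
python3 -c "
from workcell import manip
print(manip.sign_off())"
```

```text
the job is handed in; nothing more can be done
None
```

The job is handed in at about 42 s of the 72 s allowed, though the hand-in gave no verdict: by the last camera checks both housings are in the yellow bin, both covers in the green bin (one to a compartment), the blow gun is in the red bin, and the bottle, jar, tape roll, scissors and screwdriver have not moved.

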